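# Open the board-test fixture

## Robot

A 6-joint arm with a two-finger parallel gripper is mounted at the origin on the work surface. World frame = base frame: x ahead of the robot, y to its left, z up, the work surface at z = 0. Lengths are in mm, angles in rad, forces in N, time in s.
With the tool pointing down it reaches from about 275 to 825 mm from the base axis. Payload 4.9 kg.
Tool frame: the origin (TCP) lies at the very end of the fingers, on their centre line; the grasp point (between the pads) lies 19 mm behind it; z points along the fingers, y is the line along which they close (so a half turn about z gives the same grasp; the last joint's range is limited). The gripper opens to 85 mm and grips with 20 to 120 N. Pads are 22 mm wide; open, the fingers measure 114 mm over their backs; the gripper's body (76 mm by 85 mm) begins 54 mm behind the grasp point. The pads swing forward as they close: fully open they stand 13 mm farther back than shut.
Start: joints at [1.112, 0.326, -0.193, 1.052, 0, 1.437], TCP at [175.51, 521.263, 231.281] pointing down, gripper open.
Joint ranges: [-2.65, 2.65], [-0.97, 1.79], [-1.3, 1.35], [-1.93, 2.1], [-1.47, 1.37], [-3.14, 3.14]. Speed limits (rad/s): [2.57, 2.57, 3.14, 3.14, 3.14, 3.14].

## Interface

Orientations are given as [roll, pitch, yaw] about the fixed x, y, z axes, in that order (R = Rz(yaw) Ry(pitch) Rx(roll)).
In Python, from bench import bot, solve_ik, imaging gives the robot as it stands. Calls block until the motion is done:
- bot.move_ptp(position, orientation): joint-space move of the TCP to a pose.
- bot.movel(position, rot=None, max_speed=150, threshold=None): straight line of the TCP; rot=None keeps the orientation; max_speed is the mean speed in mm/s. With threshold (N) it stops when the force on the tool has changed by that much, and returns True; else False.
- bot.move_j(angles): joint-space move.
- bot.grip(opening, effort=None): opening from 0.0 (shut) to 1.0 (fully open); effort is the grip in N (None keeps the last); returns when the fingers have stopped.
- bot.dwell(seconds).
- solve_ik(position, orientation): joint angles nearest the present ones, or None.
- bot.get_state(): the state.
- imaging.capture(name): name is "side" or "top"; returns the picture (480x640x3 uint8, blue, green, red); there is no depth.
- imaging.camera_model(name): a dict with "K" (3x3 intrinsics, pixels), "position" and "rotation" of the camera in the world. Camera axes: x right, y up, looking along -z (the intrinsics and any distortion apply to the point x, -y, -z); pixel columns grow to the right and rows downward; lengths in mm; the calibration is good to about 2 mm. A picture is of the moment at which its call begins. camera_model takes no time and is no camera call.
A pose or a line that the arm cannot do raises bot.IKError and nothing moves.
- bot.sign_off(): hands the job in; it is judged then, once.
The state is a dict: "t": time; "qpos": joint angles; "joint_velocities": joint speeds; "effort": joint torques, N m; "tcp_pos": TCP position; "orientation": TCP orientation; "contact_force": force on the tool from outside, world axes, zero at the start; "wrist_torque": the same for the moment, N m; "opening": opening from 0.0 (shut) to 1.0 (fully open); "gripper_force": force on a finger pad.
Only numpy, scipy, OpenCV 4.12 (cv2) and the standard library are available. Lean on these libraries where they do the work, as an engineer would, in place of code of your own. Each camera call takes 0.05 s, during which the arm holds its last target. There are 200 camera calls.

## Task

On the electronics bench, open the wider of the two circuit-board test fixtures: press down the release tab at its front so that the spring lifts the lid, then push the lid right over until it is fully open and stays open by itself. Use only the outside of the fingers, do not pick anything up, leave the board lying in the fixture, and leave the narrower fixture and everything else on the bench alone; finish clear of everything.

Things in the scene. Friction and masses are not known exactly. Their poses are not given: they have to be found in the camera images.
- wide_fixture: The wide circuit-board test fixture, bolted down: a grey metal tray base 110 mm deep (x) and 130 mm wide (y), under a dark lid with a clear window; lid top 58 mm above the bench. Origin: centre of the underside, on the bench. Its own -x axis is its front, where the release tab sticks out; its +x axis points to the hinge; z up.
- wide_tab_top (a point): The place to press on the wide fixture's release tab: a steel plate 52 mm wide (y) and 42 mm deep (x), 5 mm thick, sticking out in front of the fixture, its top 28.5 mm above the bench, with dark ribs. The point is on its top face, 29 mm ahead of the tab's pivot and 13 mm behind its front edge. At the inner end of the tab a 16 mm wide steel hook stands up to 62 mm above the bench, just in front of the lid, and tips forward as the tab is pressed.
- wide_tab (a joint): Tilt of the wide fixture's release tab in rad: 0 = up, catching the lid; 0.25 = fully pressed. The catch lets go at about 0.12 to 0.15 (the point above is then about 4 mm lower). It springs back; pressing it fully down at the point above takes about 4 to 5 N.
- wide_lid (a joint): Opening angle of the wide fixture's lid in rad: 0 = shut and caught, about 0.67 = where its spring pin lifts it once released, 1.57 = upright, 1.9 = fully open against its stop, leaning back away from the tab. Below upright it drops back on to the spring pin; well past upright it slowly sinks open and stays, so push it to the stop. Damped hinge (0.05 N m s/rad); light push of 1 to 3 N at the edge.
- wide_lid_edge (a point): Middle of the front edge of the wide fixture's lid, at its underside, 105 mm from the hinge line; moves with the lid. The lid is 8 mm thick and 130 mm wide.
- wide_hinge (a point): Middle of the wide fixture's lid hinge line, which runs along the fixture's y axis, 50 mm above the bench, 52 mm behind (+x) the fixture's centre. It does not move.
- wide_board_mid (a point): Centre of the loose green circuit board (50 mm deep, 80 mm wide, 4 mm plus low components) lying in the wide fixture under the lid, 38 mm above the bench. To be left lying there.
- narrow_fixture: The narrow circuit-board test fixture, bolted down: a grey metal tray base 110 mm deep (x) and 80 mm wide (y), under a dark lid with a clear window; lid top 58 mm above the bench. Origin: centre of the underside, on the bench. Its own -x axis is its front, where the release tab sticks out; its +x axis points to the hinge; z up.
- narrow_tab_top (a point): The place to press on the narrow fixture's release tab: a steel plate 34 mm wide (y) and 42 mm deep (x), 5 mm thick, sticking out in front of the fixture, its top 28.5 mm above the bench, with dark ribs. The point is on its top face, 29 mm ahead of the tab's pivot and 13 mm behind its front edge. At the inner end of the tab a 16 mm wide steel hook stands up to 62 mm above the bench, just in front of the lid, and tips forward as the tab is pressed.
- narrow_tab (a joint): Tilt of the narrow fixture's release tab in rad: 0 = up, catching the lid; 0.25 = fully pressed. The catch lets go at about 0.12 to 0.15 (the point above is then about 4 mm lower). It springs back; pressing it fully down at the point above takes about 4 to 5 N.
- narrow_lid (a joint): Opening angle of the narrow fixture's lid in rad: 0 = shut and caught, about 0.67 = where its spring pin lifts it once released, 1.57 = upright, 1.9 = fully open against its stop, leaning back away from the tab. Below upright it drops back on to the spring pin; well past upright it slowly sinks open and stays, so push it to the stop. Damped hinge (0.05 N m s/rad); light push of 1 to 3 N at the edge.
- narrow_lid_edge (a point): Middle of the front edge of the narrow fixture's lid, at its underside, 105 mm from the hinge line; moves with the lid. The lid is 8 mm thick and 80 mm wide.
- narrow_hinge (a point): Middle of the narrow fixture's lid hinge line, which runs along the fixture's y axis, 50 mm above the bench, 52 mm behind (+x) the fixture's centre. It does not move.
- narrow_board_mid (a point): Centre of the loose green circuit board (50 mm deep, 30 mm wide, 4 mm plus low components) lying in the narrow fixture under the lid, 38 mm above the bench. To be left lying there.
- spool: Small reel of solder, 44 mm across and 30 mm high, standing upright between the two fixtures; origin at the centre of its underside. Leave alone.
- flux_bottle: White bottle with a black cap, 36 mm across and 85 mm high, on the far side; origin at the centre of its underside. Leave alone.
- screwdriver: Screwdriver 170 mm long lying across the far side; origin under its middle. Leave alone.
- brush: Brush 160 mm long lying across the far side; origin under its middle. Leave alone.
- parts_tray: Black divided tray 80 x 110 x 22 mm on the right near side; origin at the centre of its underside. Leave alone.
- tip_tin: Open round steel tin, 60 mm across and 35 mm high, on the left near side; origin at the centre of its underside. Leave alone.
- spare_board: Green circuit board 60 x 90 mm, 4 mm plus low components, lying on the bench at the right; origin at the centre of its underside. Leave alone.

How it is judged (in metres and radians):
On the way:
1. the catch is released and the wide fixture's lid has been lifted part-way by its spring (value of joint wide_lid between 0.4 and 1.3 rad), for 0.2 s.
At the end, for the whole second after the job is handed in: The wide fixture's lid is within 0.1 rad of its open stop (angle over 1.8 rad) and stays there untouched, its tab has sprung back, its board lies within 10 mm of where it was, the narrow fixture is still shut, and the other things are within 20 mm of where they were (value of joint wide_lid above 1.8 rad and value of joint each of wide_tab, narrow_lid below 0.05 rad and distance of wide_board_mid from where it was at the start of the episode below 0.01 m and distance of each of spool, flux_bottle, screwdriver, brush, parts_tray, tip_tin, spare_board from where it was at the start of the episode below 0.02 m).
It fails at once if the narrow fixture's tab is pressed or its lid released (value of joint narrow_lid above 0.1 rad or value of joint narrow_tab above 0.08 rad).
It fails at once if a board in a fixture is lifted or shifted (distance of any of wide_board_mid, narrow_board_mid from where it was at the start of the episode above 0.01 m).
It fails at once if something else on the bench is picked up or knocked more than 20 mm (distance of any of spool, flux_bottle, screwdriver, brush, parts_tray, tip_tin, spare_board from where it was at the start of the episode above 0.02 m).
It also fails if it takes over 42 s, if anything falls off the work surface, if the arm or the gripper's body presses on something with over 40 N, if the wrist force passes 120 N, or if a joint passes its speed limit or range.

## Working session

There is one attempt and no reset: what is moved stays moved. The work goes in short steps, each a Python script; the robot and the scene stay as the last script left them, time stands still between calls to the robot, and variables do not carry over. Pictures are saved under pics/ and viewed, at most 10 in all, crops included, and the job is handed in when it is done.

```bash
mkdir -p pics
python3 - <<'E'
from bench import bot, imaging
import cv2
for n in("top","side"):
    cv2.imwrite(f"pics/{n}0.png",imaging.capture(n)); m=imaging.camera_model(n); print(n,m)
print(bot.get_state())
E
```

```text
top {'K': array([[514.12857821,   0.        , 324.36007862],
       [  0.        , 514.12857821, 237.12495023],
       [  0.        ,   0.        ,   1.        ]]), 'position': array([ 458.55002467,   -7.27674998, 1135.05593411]), 'rotation': array([ 8.63753955e-02, -7.04570502e-04, -1.56525080e+00])}
side {'K': array([[583.43855531,   0.        , 326.38002839],
       [  0.        , 583.43855531, 236.55902784],
       [  0.        ,   0.        ,   1.        ]]), 'position': array([  266.86286828, -1091.6502409 ,   699.363686  ]), 'rotation': array([ 1.06075797, -0.00305351, -0.24651564])}
{'t': 0.1, 'qpos': array([ 1.11181584e+00,  3.26864060e-01, -1.93448139e-01,  1.05199011e+00,
        2.02035015e-05,  1.43658445e+00]), 'joint_velocities': array([-6.44405358e-05, -2.54698343e-03,  2.55003966e-03,  1.28866340e-03,
       -1.46723715e-03,  3.59997967e-04]), 'effort': array([ 1.33945454e-03, -4.44237149e+01,  2.63038909e+01,  7.84192263e-03,
       -1.01665241e-04, -8.03603626e-06]), 'tcp_pos': array([175.2671139 , 520.80367651, 230.59680265]), 'orientation': array([-3.14010292e+00, -2.21536228e-04,  2.81682386e+00]), 'contact_force': array([-0.73250881, -0.06340044, -0.60625279]), 'wrist_torque': array([-0.02179891, -0.04214211, -0.03519361]), 'gripper_force': 0.0, 'opening': 0.996965990776205}
```

View pics/top0.png

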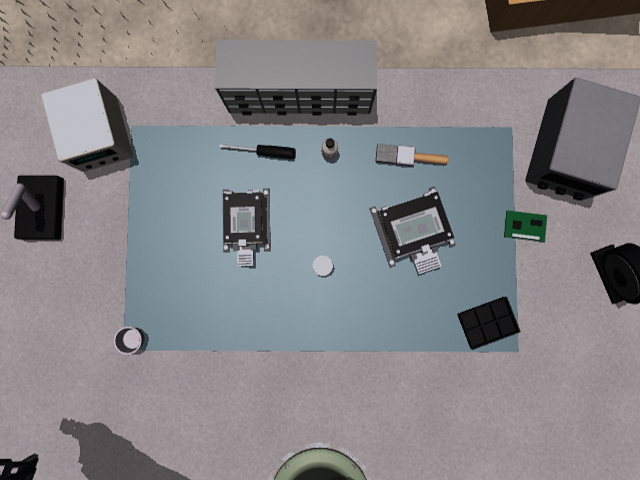

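View pics/side0.png

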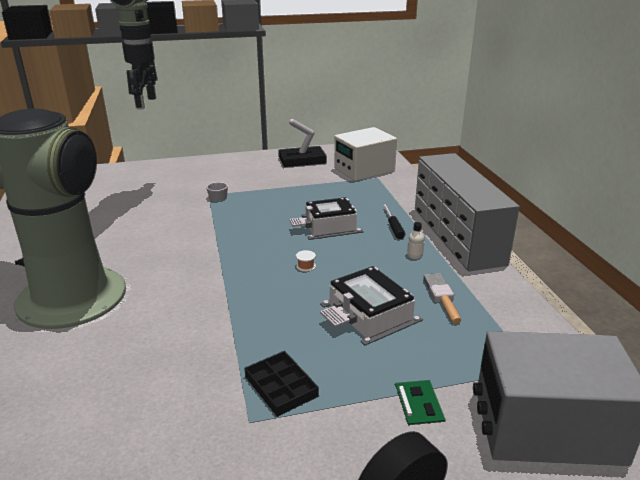

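The top view shows the wide fixture's lid at about (415,225) with its tab at (428,260), turned toward the robot's right. The narrow one is at (246,222). Next I measure the lid outline and the tab.

```bash
cat > h.py <<'E'
import numpy as np, cv2
from scipy.spatial.transform import Rotation as R
from bench import bot, imaging, solve_ik
def ray(n,u,v,z):
    m=imaging.camera_model(n);d=np.linalg.inv(m["K"])@[u,v,1];d=R.from_euler('xyz',m["rotation"]).as_matrix()@(d*[1,-1,-1])
    p=m["position"];return p+d*(z-p[2])/d[2]
def proj(n,P):
    m=imaging.camera_model(n);c=R.from_euler('xyz',m["rotation"]).as_matrix().T@(np.array(P)-m["position"])
    q=m["K"]@(c*[1,-1,-1]);return q[:2]/q[2]
E
python3 - <<'E'
from h import *
im=cv2.imread("pics/top0.png");roi=im[175:285,355:475]
m=(roi.max(2)<70).astype(np.uint8);m=cv2.morphologyEx(m,cv2.MORPH_CLOSE,np.ones((3,3)))
c=max(cv2.findContours(m,cv2.RETR_EXTERNAL,2)[0],key=cv2.contourArea)[:,0]+[355,175]
P=np.array([ray("top",*p,58)[:2] for p in c]).astype(np.float32)
print("lid",cv2.minAreaRect(P),cv2.boxPoints(cv2.minAreaRect(P)))
b=cv2.resize(im[175:285,355:475],None,fx=5,fy=5,interpolation=2);cv2.imwrite("pics/c.png",b)
E
```

```text
lid ((571.809326171875, -200.35243225097656), (123.43763732910156, 137.44004821777344), 19.129119873046875) [[ 490.97906 -155.6521 ]
 [ 536.0179  -285.50302]
 [ 652.6396  -245.05276]
 [ 607.60077 -115.20184]]
```

View pics/c.png

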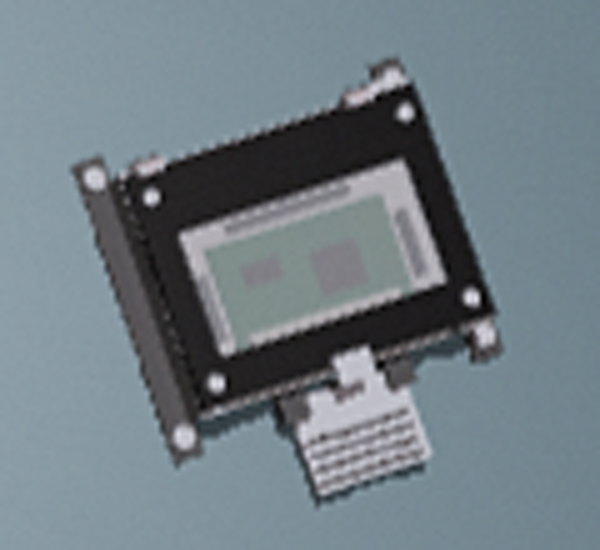

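The crop shows lid corners at about (120,180), (410,88), (493,312) and (200,410), and the tab's front edge from (318,500) to (432,455), all in crop pixels at 5x.

Run:
```python
from h import *
f=lambda u,v,z:ray("top",355+u/5,175+v/5,z)[:2]
TL,TR,BR,BL=[f(*p,58) for p in((120,180),(410,88),(493,312),(200,410))]
print(TL,TR,BR,BL,np.linalg.norm(TL-TR),np.linalg.norm(TL-BL))
x=(TL+TR-BL-BR);y=(TL+BL-TR-BR);yaw=[np.arctan2(x[1],x[0]),np.arctan2(-y[0],y[1])];print("yaw",yaw)
c=(TL+TR+BR+BL)/4
a,b=f(318,500,28.5),f(432,455,28.5);mid=(a+b)/2;print("lid c",c,"tabfront",mid,np.linalg.norm(a-b), "dir", np.arctan2(*(c-mid)[::-1]),np.linalg.norm(c-mid))
```

```text
[ 607.85001512 -122.62033522] [ 647.8529603  -245.67058854] [ 552.75923564 -279.31306754] [ 510.83388411 -155.80523196] 129.38933675705448 102.53471142977575
yaw [np.float64(0.3347672819336026), np.float64(0.32080946854711534)]
lid c [ 579.8240238  -200.85230582] tabfront [ 483.67428249 -234.91578097] 52.97831528624885 dir 0.3404784306697203 102.00535815509673
```

```bash
cat >> h.py <<'E'
C=np.array([580,-201.]);Y=0.333
def W(x,z,y=0): return [*(C+[np.cos(Y)*x-np.sin(Y)*y,np.sin(Y)*x+np.cos(Y)*y]),z]
def O(t,half=0):
    return (R.from_euler('z',Y)*R.from_euler('y',-t)*R.from_euler('x',np.pi)*R.from_euler('z',np.pi*half)).as_euler('xyz')
E
python3 - <<'E'
from h import *
print(solve_ik(W(-83,60),O(.3,0)),solve_ik(W(-83,60),O(.3,1)),solve_ik(W(68,115),O(0,0)),solve_ik(W(68,115),O(0,1)))
for P in (W(-53,58,65),W(-53,58,-65),W(-102,28.5,0)): print(proj("side",P),proj("top",P))
E
```

```text
[-0.70418135  0.40839209 -0.63122852  0.37511162  0.25726364  2.12463796] [-0.70418135  0.40839209 -0.63122852  0.37511162  0.25726364 -1.0169547 ] [-0.38097583  0.63100196 -0.00740698  0.93238739  0.          2.42761682] [-3.80975829e-01  6.31001961e-01 -7.40697603e-03  9.32387389e-01
 -4.44089210e-16 -7.13975829e-01]
[328.6154122  281.17491965] [395.52669886 258.03778121]
[367.96513693 314.47124463] [453.82192048 238.15952233]
[325.81403797 318.17049415] [429.74201142 270.52816069]
```

Run:
```python
from h import *
bot.grip(0)
bot.move_ptp(W(-84,180),O(.3))
bot.movel(W(-84,45),max_speed=120)
s=bot.get_state();print(s["t"],s["tcp_pos"],s["contact_force"])
print(bot.movel(W(-84,24),max_speed=20,threshold=10))
s=bot.get_state();print(s["t"],s["tcp_pos"],W(-84,24),s["contact_force"])
im=imaging.capture("side");cv2.imwrite("pics/s1.png",cv2.resize(im[180:360,240:480],None,fx=3,fy=3))
```

```text
5.0167 [ 501.12924561 -228.80861931   45.65299414] [ 0.37430661  0.51705916 -0.26136437]
False
6.2167 [ 500.70263381 -228.42864996   24.16487713] [np.float64(500.6144594680204), np.float64(-228.45789420996138), 24] [-1.20039275  0.26244876  2.01550148]
```

View pics/s1.png

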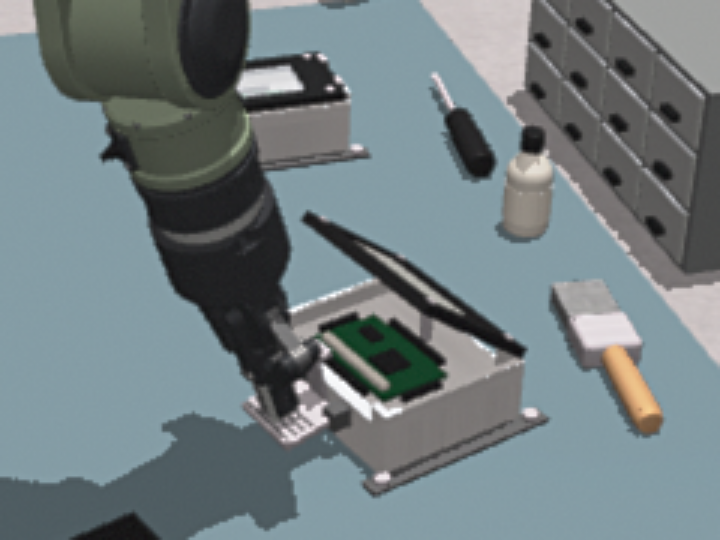

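The lid has popped up and rests on its spring pin, its front edge at crop (305,215). The board is in place. Next I back off and push the lid over.

Run:
```python
from h import *
bot.movel(W(-100,60),max_speed=80)
bot.movel(W(-100,92),rot=O(0),max_speed=100)
bot.movel(W(-50,92),max_speed=100)
print(bot.movel(W(10,110),max_speed=60,threshold=15))
print(bot.movel(W(50,115),max_speed=50,threshold=15))
print(bot.movel(W(70,115),max_speed=20,threshold=8))
s=bot.get_state();print(s["t"],s["tcp_pos"],W(70,115),s["contact_force"])
im=imaging.capture("side");cv2.imwrite("pics/s2.png",cv2.resize(im[180:360,240:480],None,fx=3,fy=3))
```

```text
False
False
True
11.05 [ 642.75084902 -179.11615452  114.37228016] [np.float64(646.154617109983), np.float64(-178.11842149169885), 115] [-0.80835543 -0.43096693  1.45047874]
```

View pics/s2.png

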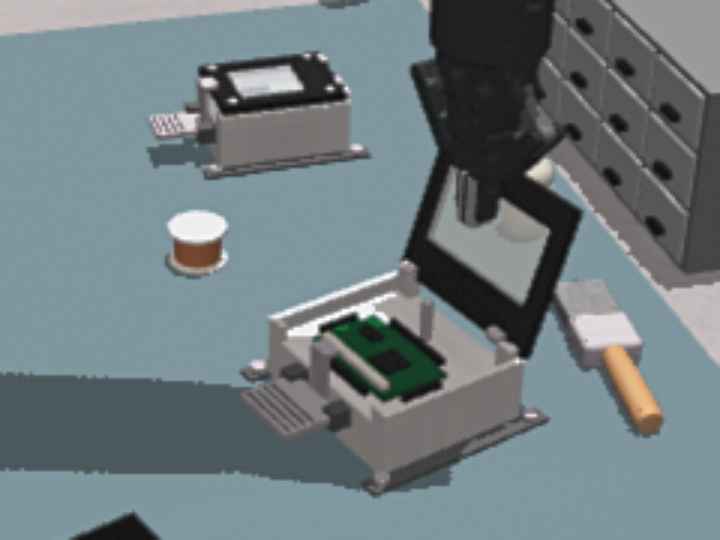

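The lid is past upright and the stop was felt at fixture x≈66 (predicted 63). I'll retreat and check that it stays.

Run:
```python
from h import *
bot.movel(W(0,120),max_speed=100)
bot.movel(W(-120,220),max_speed=150)
bot.dwell(1)
im=imaging.capture("side")
for th,c in((1.6,(0,0,255)),(1.75,(0,255,255)),(1.9,(0,255,0))):
    for y in(-65,65):
        q=proj("side",W(52-105*np.cos(th),50+105*np.sin(th),y));cv2.circle(im,tuple(int(round(v)) for v in q),1,c,-1)
cv2.imwrite("pics/s3.png",cv2.resize(im[180:360,240:480],None,fx=3,fy=3));print(bot.get_state()["t"])
```

```text
14.1583
```

View pics/s3.png

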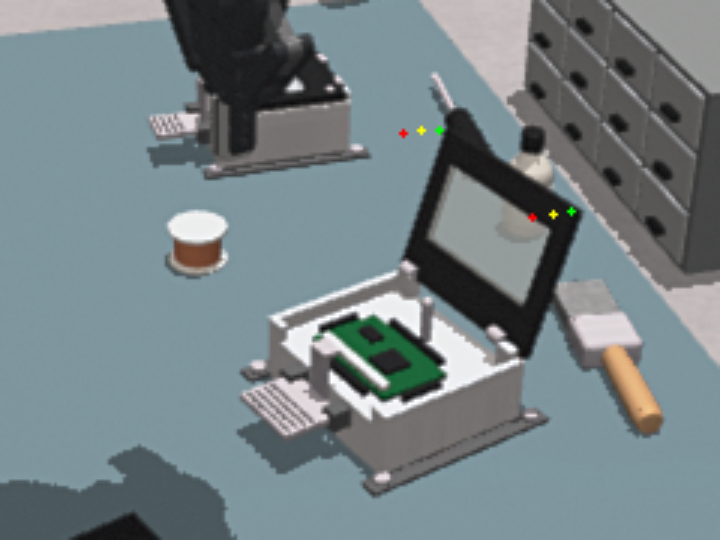

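The lid's corners at crop (448,128) and (580,212) match the 1.9 rad marks. The tab is back up, the board is in place and the arm is clear.

```bash
python3 -c "
from bench import bot
print(bot.sign_off())"
```

```text
the job is handed in; nothing more can be done
None
```

I opened the wide fixture's lid to its stop, where it stays by itself; in the last picture the tab is back up, its board is still in place and the narrow fixture is shut. I handed the job in at about 14 s, but sign-off returned no verdict.

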